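# Put the bench kit back into its fitting trays

## Task

Put the four small items of the bench kit away: set the capped white bottle, the glass vial, the square timer and the plug key each into the white tray whose recess matches it in shape and size, down inside the rim and flat on the tray floor, bottle and vial upright. Leave all four released there, and do not knock over the glass flask or the glass beaker.

Things in the scene. Friction and masses are not known exactly. Their poses are not given: they have to be found in the camera images.
- bottle: White plastic bottle with a green screw cap, standing upright, loose. Round body 43 mm in diameter, 99 mm high, straight-sided up to about 65 mm. Origin = centre of its underside, z up along it.
- vial: Small clear glass vial with a white cap and some orange-brown content, standing upright, loose. 22 mm in diameter, 58 mm high with cap. Origin = centre of its underside, z up along it.
- bench_timer: Square off-white count-down timer lying on its back, loose, 64 x 64 mm, body 18 mm high (21 mm with buttons). Origin = centre of its underside, x and y parallel to its sides, z up. Any of the four ways round in its tray is right.
- key: Plug key lying flat, loose, 92 mm long (its y axis). Grey handle (heavy end): block 22 mm wide, 12 mm high, y = +1 to +46 mm; pale blade 8 mm wide, y = -46 to +4 mm, 3 mm clear of the surface. Centre of mass about y = +16 mm: grip the handle there, across x. Origin = underside, middle of the length, z up. Either way round in its tray is right.
- bottle_holder: White tray, fixed; origin = centre of its underside, z up; dark floor 3 mm and rim top 9 mm above the worktop, rim 6 mm thick. Round tray for the bottle: recess 60 mm in diameter, outside 72 mm.
- vial_holder: White tray, fixed; origin = centre of its underside, z up; dark floor 3 mm and rim top 9 mm above the worktop, rim 6 mm thick. Small round tray for the vial: recess 38 mm in diameter, outside 50 mm.
- timer_holder: White tray, fixed; origin = centre of its underside, z up; dark floor 3 mm and rim top 9 mm above the worktop, rim 6 mm thick. Square tray for the timer: recess 80 x 80 mm, outside 92 x 92 mm, sides along its x and y; the rim stands only at the corners, with 44 mm gaps for the fingers in the middle of every side.
- key_holder: White tray, fixed; origin = centre of its underside, z up; dark floor 3 mm and rim top 9 mm above the worktop, rim 6 mm thick. Long narrow tray for the plug key: recess 38 mm (x) by 108 mm (y), outside 50 x 120 mm; the long sides have no rim over their middle 68 mm, so that fingers can pass.
- flask: Bystander: clear glass volumetric flask with a long neck, standing loose, 61 mm in diameter at the bulb, 170 mm high. Origin = centre of its underside, z up. Must not be knocked over.
- beaker: Bystander: clear glass beaker standing loose, 54 mm in diameter, 66 mm high. Origin = centre of its underside, z up. Must not be knocked over.
There are look-alikes about, which are no part of the job. Leave any purple look-alike of the key alone.

How it is judged:
By the outcome, as a careful person would: the job done as asked, in the order asked, and still so for the second after the job is handed in, with the robot touching nothing.
It also fails if it takes over 104 s, if anything falls off the work surface, if the arm or the gripper's body presses on something with over 40 N, if the wrist force passes 120 N, or if a joint passes its speed limit or range.

## Robot

A 7-joint arm with a two-finger parallel gripper is mounted at the origin on a cart in front of the work surface, level with it; the furniture and walls round the work are solid. World frame = base frame: x ahead of the robot, y to its left, z up, the work surface at z = 0. Lengths are in m, angles in rad, forces in N, time in s.
With the tool pointing down it reaches from about 0.425 to 0.95 m from the base axis. Payload 4.7 kg.
Tool frame: the origin (TCP) lies on the centre line of the jaws, within the pads' length; the fingertips stand robot.nose_length ahead of it and the grasp point (between the pads) lies 8 mm behind it (robot.nose_length is the distance from the TCP to the fingertips, in m); z points along the fingers, y is the line along which they close (so a half turn about z gives the same grasp; the last joint's range is limited). The gripper opens to 85 mm and grips with 20 to 120 N. Pads are 22 mm wide; open, the fingers measure 114 mm over their backs; the gripper's body (76 mm by 85 mm) begins 54 mm behind the grasp point. The pads swing forward as they close: fully open they stand 13 mm farther back than shut.
Start: joints at [-1.239, 0.469, -0.049, 1.532, 0.024, 1.141, -0.082], TCP at [0.238, 0.632, 0.242] pointing down, gripper open.
Joint ranges: [-2.59, 2.59], [-0.33, 1.99], [-1.39, 1.29], [0.1, 2.45], [-1.04, 4.18], [0.21, 1.99], [-2.66, 2.66]. Speed limits (rad/s): [2.57, 2.57, 3.14, 3.14, 3.14, 3.14, 3.14].

## Interface

Orientations are given as [roll, pitch, yaw] about the fixed x, y, z axes, in that order (R = Rz(yaw) Ry(pitch) Rx(roll)).
In Python, from plant import robot gives the robot as it stands. Calls block until the motion is done:
- robot.goto(position, orientation): joint-space move of the TCP to a pose.
- robot.move_straight(position, vel=0.15, attitude=None, contact_N=None): straight line of the TCP; attitude=None keeps the orientation; vel is the mean speed in m/s. With contact_N (N) it stops when the force on the tool has changed by that much, and returns True; else False.
- robot.move_joints(angles): joint-space move.
- robot.grip(opening, strength=None): opening from 0.0 (shut) to 1.0 (fully open); strength is the grip in N (None keeps the last); returns when the fingers have stopped.
- robot.sleep(seconds).
- robot.inverse_kinematics(position, orientation): joint angles nearest the present ones, or None.
- robot.sense(): the state.
- robot.grab_frame(name): name is "scene" or "top" or "wrist"; returns a dict with "image" (400x640x3 uint8, red, green, blue), "range_z" (400x640 float32, m along the optical axis (not along the pixel's ray), 0 where there is no reading), "fx", "fy", "cx", "cy" (pixels), "dist_coeffs" ([k1, k2, p1, p2, k3] as OpenCV has them; the pictures are not rectified), "R" (3x3) and "t" (3): a world point X has camera coordinates R X + t. Camera axes: x right, y down, z forward; pixel columns grow to the right and rows downward; lengths in m; the calibration is good to about 2 mm. A picture is of the moment at which its call begins.
A pose or a line that the arm cannot do raises robot.IKError and nothing moves.
- robot.close_job(): hands the job in; it is judged then, once.
The state is a dict: "t": time; "joint_pos": joint angles; "joint_velocities": joint speeds; "effort": joint torques, N m; "tcp_pos": TCP position; "tcp_rot": TCP orientation; "wrist_force": force on the tool from outside, world axes, zero at the start; "torque": the same for the moment, N m; "opening": opening from 0.0 (shut) to 1.0 (fully open); "gripper_force": force on a finger pad.
Only numpy, scipy, OpenCV 4.12 (cv2) and the standard library are available. Lean on these libraries where they do the work, as an engineer would, in place of code of your own. Each camera call takes 0.05 s, during which the arm holds its last target. There are 200 camera calls.

## Working session

There is one attempt and no reset: what is moved stays moved. The work goes in short steps, each a Python script; the robot and the scene stay as the last script left them, time stands still between calls to the robot, and variables do not carry over. Pictures are saved under pics/ and viewed, at most 14 in all, crops included, and the job is handed in when it is done.

```bash
ls; mkdir -p pics; python3 - <<'E'
from plant import robot
import cv2,numpy as np
print(robot.nose_length, robot.sense())
for n in ("scene","top"):
    f=robot.grab_frame(n); np.savez(f"{n}0.npz",**f)
    cv2.imwrite(f"pics/{n}0.png",f["image"][:,:,::-1]); print(n,f["fx"],f["cx"],f["cy"],f["dist_coeffs"],f["R"],f["t"],-f["R"].T@f["t"])
E
```

```text
pics
0.011 {'t': 0.0, 'joint_pos': array([-1.23890592,  0.46945301, -0.04858717,  1.53368057,  0.02406739,
        1.14102738, -0.08230787]), 'joint_velocities': array([ 1.75560299e-03, -4.24701185e-04, -5.94652154e-04,  4.42403776e-04,
       -1.47877283e-05,  1.43918880e-03,  4.07641842e-04]), 'effort': array([ 1.71267569e-03, -5.10304284e+01, -4.60093108e-02, -2.37709647e+01,
        1.07599024e-02,  7.61198433e-03, -3.93469747e-06]), 'tcp_pos': array([0.23807039, 0.6310179 , 0.24125924]), 'tcp_rot': array([-3.13960907e+00,  4.78277851e-05,  2.78080521e+00]), 'wrist_force': array([ 0.39337837, -0.25922467,  0.23338877]), 'torque': array([-0.01308377, -0.02149617, -0.03235663]), 'gripper_force': 0.0, 'opening': 0.998715265140862}
scene 459.15289434457526 320.4493277700903 191.8847733879747 [0.03335543 0.         0.         0.         0.        ] [[ 0.76312445 -0.64614602 -0.01167899]
 [-0.42370866 -0.48660793 -0.76399195]
 [ 0.48796726  0.58796942 -0.64512007]] [-0.32810899  0.27693242  1.07613066] [-0.15738988 -0.70998073  0.90197565]
top 495.20921594060167 313.6145256832495 195.46296972663927 [-0.14671313  0.          0.          0.          0.        ] [[-0.02573574 -0.99961668  0.01020659]
 [-0.99304543  0.02439053 -0.11517758]
 [ 0.11488449 -0.01309979 -0.99329248]] [0.09991158 0.51074473 1.5007524 ] [0.33735085 0.10707549 1.54849266]
```

View pics/top0.png

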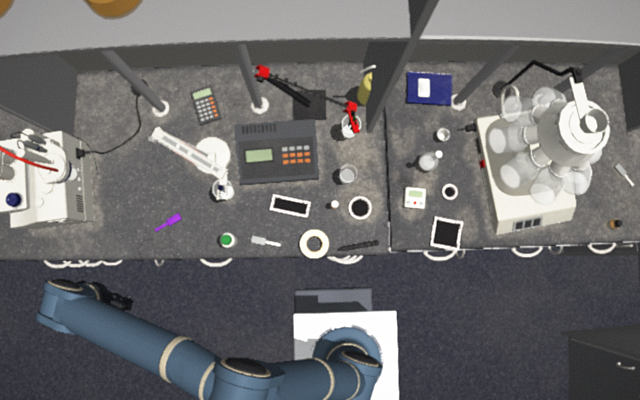

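View pics/scene0.png

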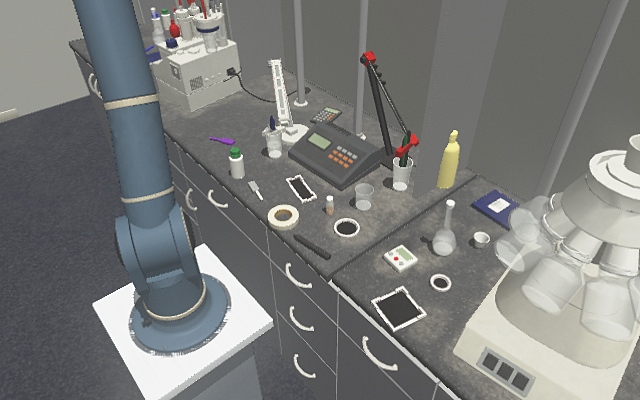

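The top view shows the bottle (227,240), key (265,240), key tray (290,205), vial (334,204), bottle tray (360,207), timer (415,197), vial tray (449,191), timer tray (446,233), beaker (347,174) and flask (430,160). The tape roll (314,243) and the purple key (168,222) are decoys. The scene view agrees. Next I segment these in both views and triangulate.

```bash
cat > h.py <<'E'
import numpy as np, cv2
def ray(f,uv):
    K=np.array([[f["fx"],0,f["cx"]],[0,f["fy"],f["cy"]],[0,0,1.]])
    p=cv2.undistortPoints(np.float64(uv).reshape(-1,1,2),K,np.float64(f["dist_coeffs"])).reshape(-1,2)
    d=np.c_[p,np.ones(len(p))]@f["R"]; return -f["R"].T@f["t"], d/np.linalg.norm(d,axis=1)[:,None]
def onplane(f,uv,z):
    c,d=ray(f,uv); return c+d*((z-c[2])/d[:,2])[:,None]
def tri(fs,uvs):
    A=np.zeros((3,3));b=np.zeros(3);L=[]
    for f,uv in zip(fs,uvs):
        c,d=ray(f,uv); P=np.eye(3)-np.outer(d[0],d[0]); A+=P;b+=P@c;L.append((P,c))
    X=np.linalg.solve(A,b); return X,max(np.linalg.norm(P@(X-c)) for P,c in L)
def proj(f,X):
    K=np.array([[f["fx"],0,f["cx"]],[0,f["fy"],f["cy"]],[0,0,1.]])
    return cv2.projectPoints(np.float64(X).reshape(-1,1,3),cv2.Rodrigues(f["R"])[0],f["t"],K,np.float64(f["dist_coeffs"]))[0].reshape(-1,2)
def load(n): return dict(np.load(n))
E
python3 - <<'E'
from h import *
t=load("top0.npz"); s=load("scene0.npz")
ap=dict(bottle=(227,240),key=(265,240),key_h=(290,205),vial=(334,204),bot_h=(360,207),timer=(415,197),vial_h=(449,191),tim_h=(446,233),beaker=(347,174),flask=(430,160),tape=(314,243),seam=(388,230))
for k,u in ap.items():
    X=onplane(t,u,0.005)[0]; print(k,X.round(3),np.hypot(*X[:2]).round(3),proj(s,X).round(0), t["range_z"][u[1],u[0]])
I=t["image"][140:270,190:480][:,:,::-1]; cv2.imwrite("pics/topc.png",cv2.resize(I,None,fx=2.75,fy=2.75,interpolation=cv2.INTER_CUBIC))
J=s["image"][140:340,200:460][:,:,::-1]; cv2.imwrite("pics/scec.png",cv2.resize(J,None,fx=3,fy=3,interpolation=cv2.INTER_CUBIC))
E
```

```text
bottle [0.383 0.36  0.005] 0.526 [[236. 172.]] 1.4455911
key [0.38  0.241 0.005] 0.45 [[257. 190.]] 1.5305886
key_h [0.488 0.161 0.005] 0.514 [[301. 188.]] 1.5554445
vial [0.487 0.024 0.005] 0.488 [[330. 211.]] 1.4978467
bot_h [ 0.476 -0.058  0.005] 0.479 [[347. 228.]] 1.5454704
timer [ 0.503 -0.234  0.005] 0.555 [[401. 260.]] 1.5523982
vial_h [ 0.52  -0.345  0.005] 0.624 [[440. 282.]] 1.5597599
tim_h [ 0.386 -0.328  0.005] 0.507 [[397. 308.]] 1.5516405
beaker [ 0.582 -0.02   0.005] 0.582 [[364. 204.]] 1.5619767
flask [ 0.621 -0.289  0.005] 0.685 [[447. 249.]] 1.495483
tape [0.367 0.089 0.005] 0.378 [[283. 218.]] 1.5389732
seam [ 0.401 -0.143  0.005] 0.426 [[348. 259.]] 1.5433452
```

View pics/topc.png

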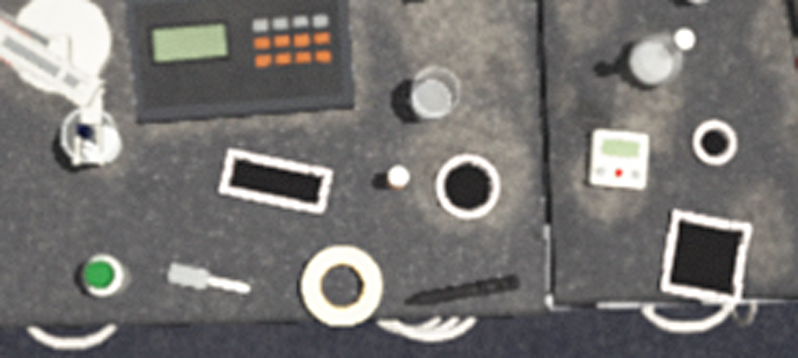

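View pics/scec.png

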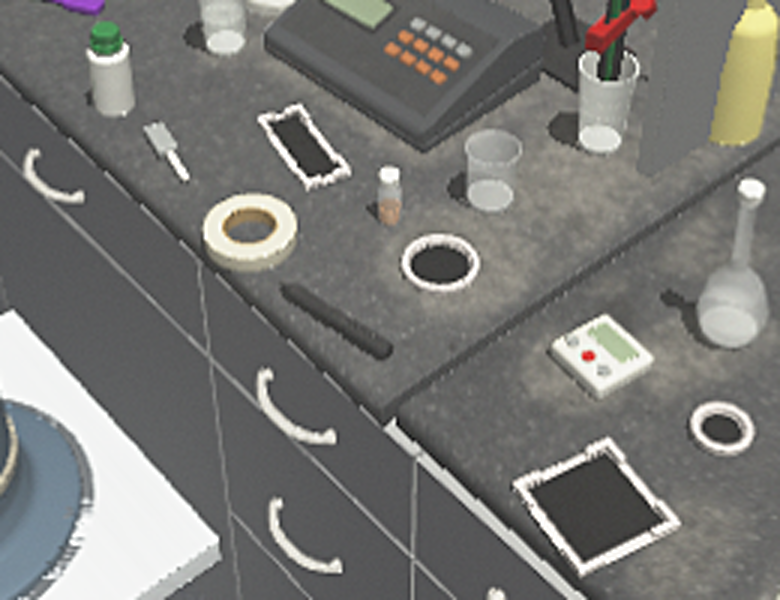

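The crops show everything clearly: key handle to the left at about (258,239) with the blade to the right, and trays and items as listed. I now move along a wrist-camera survey.

```bash
python3 - <<'E'
from plant import robot
from h import *
for n,p in dict(A=(0.40,0.27,0.30),B=(0.44,0.03,0.30),C=(0.40,-0.27,0.30)).items():
    az=np.arctan2(p[1],p[0])
    try: robot.goto(p,[np.pi,0,az+np.pi/2])
    except robot.IKError as e: print(n,"IK",e); continue
    s=robot.sense(); f=robot.grab_frame("wrist"); np.savez(f"w{n}.npz",**f)
    cv2.imwrite(f"pics/w{n}.png",f["image"][:,:,::-1]); c,d=ray(f,(320,200))
    print(n,s["t"],s["tcp_pos"].round(3),s["tcp_rot"].round(3),s["joint_pos"].round(2),f["fx"],c.round(3),d.round(3),f["dist_coeffs"])
I=np.vstack([cv2.resize(cv2.imread(f"pics/w{n}.png"),(320,200)) for n in "ABC"]); 
cv2.imwrite("pics/wABC.png",np.hstack([cv2.resize(cv2.imread(f"pics/w{n}.png"),None,fx=.625,fy=.625) for n in "AB"]))
E
```

```text
A 1.5833 [0.399 0.272 0.3  ] [-3.142 -0.     2.168] [-0.88  0.1   0.21  1.91 -0.02  1.14 -0.06] 294.20030814499336 [0.359 0.332 0.431] [[ 0.163 -0.25  -0.954]] [0.01581184 0.         0.         0.         0.        ]
B 2.5917 [0.44  0.032 0.3  ] [-3.142 -0.     1.642] [-0.63  0.01  0.47  2.   -0.01  1.14 -0.08] 294.20030814499336 [0.436 0.105 0.432] [[ 0.016 -0.297 -0.955]] [0.01581184 0.         0.         0.         0.        ]
C 3.8 [ 0.401 -0.268  0.3  ] [-3.141e+00 -1.000e-03  9.810e-01] [-0.31  0.11  0.9   1.93 -0.1   1.14  0.04] 294.20030814499336 [ 0.443 -0.207  0.431] [[-0.171 -0.243 -0.955]] [0.01581184 0.         0.         0.         0.        ]
```

View pics/wABC.png

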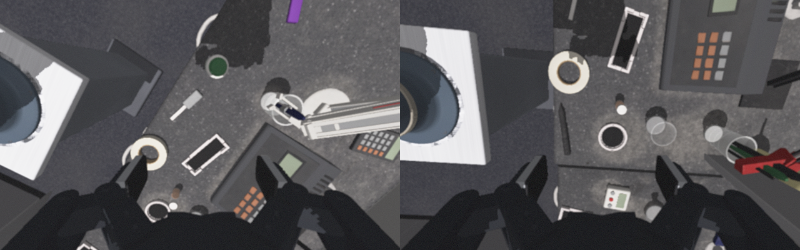

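View pics/wC.png

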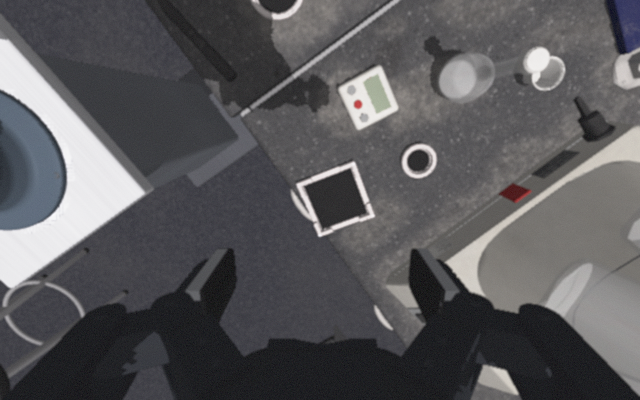

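The wrist views show the bottle (348,105), key (297,165) and key tray (333,248) in A. B has the vial (354,160) and bottle tray (339,220), and C has the timer (368,97), timer tray (336,198) and vial tray (419,160). I segment and triangulate these.

```bash
cat > seg.py <<'E'
from h import *
def mask(f,kind):
    hsv=cv2.cvtColor(f["image"],cv2.COLOR_RGB2HSV); h,s,v=cv2.split(hsv)
    if kind=="green": return ((h>45)&(h<90)&(s>100)&(v>30)).astype(np.uint8)
    if kind=="key": return ((v>125)&(s<60)).astype(np.uint8)
    if kind=="blade": return ((v>205)&(s<60)).astype(np.uint8)
    return ((v>165)&(s<60)).astype(np.uint8)
def seg(f,seed,kind="white",win=45):
    m=mask(f,kind); w=np.zeros_like(m); x,y=map(int,seed)
    w[max(0,y-win):y+win,max(0,x-win):x+win]=1; m*=w
    cs,_=cv2.findContours(m,cv2.RETR_EXTERNAL,cv2.CHAIN_APPROX_NONE)
    cs=[c for c in cs if cv2.contourArea(c)>8]
    if not cs: return None
    c=min(cs,key=lambda c:-cv2.pointPolygonTest(c,(float(x),float(y)),True))
    M=cv2.moments(c); return c.reshape(-1,2).astype(float),np.array([M["m10"]/M["m00"],M["m01"]/M["m00"]]),cv2.contourArea(c)
E
python3 - <<'E'
from seg import *
F={k:load(n) for k,n in dict(t="top0.npz",s="scene0.npz",A="wA.npz",B="wB.npz",C="wC.npz").items()}
S=dict(cap=("green",.099,dict(t=(227,240),s=(235,152),A=(348,105))),
 key=("key",.012,dict(t=(258,239),s=(253,187),A=(297,165))),
 key_h=("white",.009,dict(t=(290,205),s=(301,188),A=(333,248),B=(363,64))),
 vial=("white",.058,dict(t=(334,204),s=(330,198),B=(354,175))),
 bot_h=("white",.009,dict(t=(360,207),s=(347,228),B=(339,220))),
 timer=("white",.018,dict(t=(412,203),s=(395,263),C=(350,110))),
 vial_h=("white",.009,dict(t=(449,191),s=(440,283),C=(419,160))),
 tim_h=("white",.009,dict(t=(446,233),s=(399,308),C=(336,198))))
for k,(kind,z,d) in S.items():
    fs,us=[],[]
    for v,u in d.items():
        r=seg(F[v],u,kind,win=30 if v!="t" else 20)
        if r is None: print(k,v,"none"); continue
        c,m,a=r; P=onplane(F[v],c,z)[:,:2]; R=cv2.minAreaRect((P*1000).astype(np.float32))
        print(k,v,m.round(0),a,"rect",np.round(R[0],0),np.round(R[1],0),round(R[2],0)); fs.append(F[v]);us.append(m)
    if len(fs)>1: X,e=tri(fs,us); print("   TRI",(X*1000).round(0),"res",round(e*1000,1))
E
```

```text
cap t [226. 239.] 56.5 rect [383. 349.] [27. 23.] 89.0
cap s [235. 152.] 68.0 rect [374. 335.] [53. 29.] 68.0
cap A none
   TRI [383. 351.  86.] res 0.5
key t [262. 241.] 147.0 rect [376. 244.] [85. 27.] 77.0
key s [255. 188.] 87.5 rect [374. 236.] [100.  21.] 76.0
key A [300. 166.] 651.0 rect [377. 239.] [92. 22.] 79.0
   TRI [378. 249.   9.] res 1.4
key_h t [290. 206.] 617.5 rect [486. 162.] [123.  54.] 77.0
key_h s [301. 188.] 399.0 rect [484. 158.] [130.  53.] 77.0
key_h A [333. 244.] 565.0 rect [486. 163.] [121.  53.] 77.0
key_h B [385.  51.] 163.0 rect [512. 182.] [43.  8.] 76.0
   TRI [497. 171.  -2.] res 21.7
vial t [334. 204.] 41.0 rect [484.  25.] [21. 21.] 88.0
vial s [330. 200.] 40.5 rect [472.  10.] [51. 17.] 52.0
vial B [354. 175.] 175.5 rect [484.  25.] [19. 20.] 6.0
   TRI [485.  24.  48.] res 0.6
bot_h t [360. 207.] 429.0 rect [474. -57.] [75. 74.] 84.0
bot_h s [347. 227.] 370.5 rect [475. -59.] [74. 69.] 48.0
bot_h B [340. 220.] 1546.5 rect [475. -56.] [71. 71.] 4.0
   TRI [475. -57.   7.] res 0.9
timer t [415. 197.] 408.5 rect [ 507. -230.] [67. 80.] 87.0
timer s [401. 258.] 476.0 rect [ 498. -235.] [69. 67.] 84.0
timer C [362. 101.] 1475.0 rect [ 496. -231.] [62. 53.] 83.0
   TRI [ 499. -232.   14.] res 6.3
vial_h t [450. 191.] 183.0 rect [ 518. -346.] [50. 50.] 62.0
vial_h s [440. 282.] 254.0 rect [ 519. -346.] [51. 48.] 81.0
vial_h C [419. 161.] 876.5 rect [ 519. -345.] [48. 49.] 56.0
   TRI [ 519. -346.    8.] res 0.8
tim_h t [446. 233.] 860.5 rect [ 381. -336.] [116. 103.] 78.0
tim_h s [398. 309.] 1317.5 rect [ 385. -330.] [96. 95.] 78.0
tim_h C [324. 175.] 158.0 rect [ 396. -286.] [ 8. 65.] 78.0
   TRI [ 391. -315.  -12.] res 25.4
```

Trays and small items are consistent across views: tray rim heights 7–8 mm, vial cap about 48 mm, sizes right. The timer and its tray will get a closer look later. I refine the bottle cap, then pick and place the bottle.

```bash
cat > act.py <<'E'
from plant import robot
from seg import *
PI=np.pi
def st(m=""):
    s=robot.sense(); print(m,"t",round(s["t"],1),"tcp",s["tcp_pos"].round(4),"op",round(s["opening"],3),"gf",round(s["gripper_force"],1),"F",s["wrist_force"].round(1),"j7",round(s["joint_pos"][6],2)); return s
def go(x,y,z,yaw): robot.goto([x,y,z],[PI,0,yaw])
def down(x,y,z,vel=0.12,c=None): return robot.move_straight([x,y,z],vel=vel,contact_N=c)
def snap(n):
    f=robot.grab_frame("wrist"); np.savez(f"{n}.npz",**f); cv2.imwrite(f"pics/{n}.png",f["image"][:,:,::-1]); return f
E
python3 - <<'E'
from act import *
F={k:load(n) for k,n in dict(t="top0.npz",s="scene0.npz",A="wA.npz").items()}
f=F["A"]; h,s,v=cv2.split(cv2.cvtColor(f["image"],cv2.COLOR_RGB2HSV))
m=((h>50)&(h<85)&(s>70)).astype(np.uint8); m[:, :300]=0; m[:,400:]=0; m[:70]=0; m[140:]=0
n,l,stt,c=cv2.connectedComponentsWithStats(m); i=1+np.argmax(stt[1:,4]); print(c[i],stt[i])
T=seg(F["t"],(227,240),"green",20)[1]; S=seg(F["s"],(235,152),"green",20)[1]
X,e=tri([f,F["t"],F["s"]],[c[i],T,S]); print((X*1000).round(),e*1000)
print("wrist+top", [(x*1000).round(1) if hasattr(x,'round') else x for x in tri([f,F["t"]],[c[i],T])])
for z in (.09,.099): print(z,onplane(f,c[i],z).round(4),onplane(F["t"],T,z).round(4))
for g in (1.0,0.6,0.3):
    robot.grip(g); st(); print(robot.nose_length)
robot.grip(1.0)
robot.goto([0.40,0.30,0.22],[PI,0,2.3]); st()
E
```

```text
[348.2173913 106.36     ] [335  93  27  28 575]
[382. 351.  86.] 0.5123831054168326
wrist+top [array([381.9, 350.4,  91.3]), np.float64(0.1)]
0.09 [[0.3819 0.3504 0.09  ]] [[0.3821 0.3507 0.09  ]]
0.099 [[0.3813 0.35   0.099 ]] [[0.3818 0.3492 0.099 ]]
 t 4.1 tcp [ 0.4005 -0.2691  0.2999] op 1.002 gf 0.0 F [-0.4 -0.  -0.1] j7 0.04
0.011
 t 4.5 tcp [ 0.4  -0.27  0.3 ] op 0.599 gf 0.0 F [0.2 0.3 0.9] j7 0.04
0.011
 t 4.9 tcp [ 0.4  -0.27  0.3 ] op 0.302 gf 0.0 F [ 0.6 -0.4  0.7] j7 0.04
0.011
 t 7.5 tcp [0.4009 0.2989 0.2203] op 0.998 gf 0.0 F [ 0.2 -0.   0.2] j7 0.15
```

```bash
python3 - <<'E'
from act import *
bx,by=0.382,0.350
go(bx,by,0.20,2.31)
print(down(bx,by,0.047,0.15,15)); robot.grip(0.0,strength=40); st("grip")
down(bx,by,0.18,0.15); s=st("lift")
tx,ty=0.475,-0.057
go(tx,ty,0.20,1.5); s=st("over"); 
print(down(tx,ty,0.062,0.15)); print("c",down(tx,ty,0.045,0.03,6)); st("down")
E
```

```text
False
grip t 9.5 tcp [0.3821 0.3502 0.0476] op 0.49 gf 40.4 F [-1.8 -0.5  6.7] j7 0.24
lift t 10.6 tcp [0.3813 0.3495 0.1791] op 0.492 gf 40.6 F [-0.1 -0.3 -1.5] j7 0.11
over t 12.1 tcp [ 0.4753 -0.0554  0.1998] op 0.488 gf 40.6 F [-0.3  0.3 -0.4] j7 0.31
False
c True
down t 13.6 tcp [ 0.4754 -0.0568  0.0504] op 0.493 gf 41.4 F [-0.1 -0.   3.5] j7 0.59
```

Contact came at +3 mm, as expected for the tray floor. Release and go for the vial.

```bash
python3 - <<'E'
from act import *
robot.grip(0.8); 
p=robot.sense()["tcp_pos"]; down(p[0],p[1],0.2,0.2); f=snap("w1"); st("rel")
go(0.44,0.06,0.24,1.62); f=snap("w2"); t=load("top0.npz")
X=np.array([.485,.025,.05]); u=proj(f,X)[0]; print(u); r=seg(f,u,"white",40)
T=seg(t,(334,204),"white",20)[1]
if r: print(r[1],r[2],tri([f,t],[r[1],T]),tri([f,load("wB.npz")],[r[1],seg(load("wB.npz"),(354,175),"white",30)[1]]))
E
```

```text
rel t 14.9 tcp [ 0.4736 -0.0563  0.1988] op 0.805 gf 0.0 F [ 0.6  0.4 -0.3] j7 0.32
[359.05987405 208.64554605]
[359.05787037 210.47453704] 216.0 (array([0.48411265, 0.02476669, 0.05585522]), np.float64(0.00019518493225320589)) (array([0.48414135, 0.0251121 , 0.05678031]), np.float64(2.5347501295261188e-05))
```

View pics/w2.png

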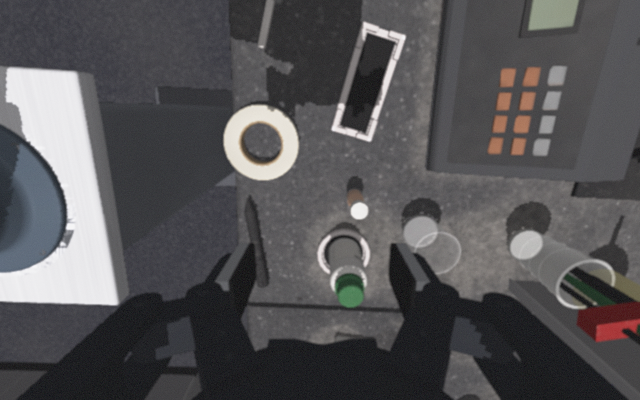

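The bottle stands in its tray, with the cap at (350,290) and the ring at (343,253). The vial cap at (359,210) measures (484, 25, 57 mm). Next is the vial.

```bash
python3 - <<'E'
from act import *
bx,by=0.484,0.025
robot.grip(0.75)
go(bx,by,0.20,1.62)
print(down(bx,by,0.030,0.15,15)); robot.grip(0.0,strength=30); st("grip")
down(bx,by,0.24,0.2); st("lift")
tx,ty=0.519,-0.3455
go(tx,ty,0.24,1.35); st("over"); f=snap("w3")
print(down(tx,ty,0.045,0.15)); print("c",down(tx,ty,0.028,0.03,5)); st("down")
E
```

```text
False
grip t 17.9 tcp [0.4842 0.0251 0.0303] op 0.253 gf 29.5 F [-1.2  1.1  4.3] j7 0.61
lift t 19.1 tcp [0.4831 0.0251 0.239 ] op 0.25 gf 29.3 F [ 0.3  0.8 -0.1] j7 0.25
over t 20.5 tcp [ 0.5198 -0.344   0.2395] op 0.252 gf 29.3 F [0.6 0.7 0. ] j7 0.78
False
c True
down t 22.5 tcp [ 0.5193 -0.3454  0.033 ] op 0.252 gf 30.0 F [0.1 0.  2. ] j7 0.96
```

View pics/w3.png

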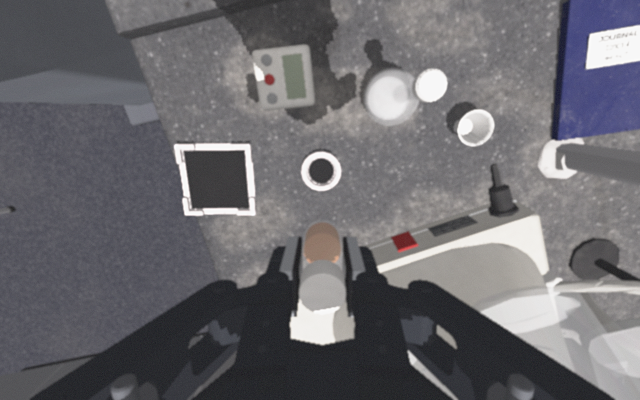

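The picture shows the vial held upright at (322,250). The vial tray is at (321,171), the timer tray at (217,180) and the timer at (283,77). Release, then measure the timer and its tray.

```bash
python3 - <<'E'
from act import *
robot.grip(0.55); p=robot.sense()["tcp_pos"]; down(p[0],p[1],0.2,0.2); st("rel"); snap("w4")
robot.grip(1.0)
go(0.43,-0.27,0.26,1.04); f=snap("w5"); st()
E
cat > meas.py <<'E'
from seg import *
def allrect(f,c,half,z,vmin=165,smax=60):
    # rect in world of all white pixels whose plane points lie within half of c
    h,s,v=cv2.split(cv2.cvtColor(f["image"],cv2.COLOR_RGB2HSV)); ys,xs=np.nonzero((v>vmin)&(s<smax))
    P=onplane(f,np.c_[xs,ys],z)[:,:2]; k=np.hypot(*(P-c).T)<half; uv=np.c_[xs,ys][k]
    R=cv2.minAreaRect((P[k]*1000).astype(np.float32)); return [np.round(r,1) for r in R],k.sum()
if __name__=="__main__":
    for n in ("wC","w3","w5","scene0"):
        f=load(n+".npz")
        print(n,"tray",allrect(f,(.387,-.331),.072,.009),"timer",[allrect(f,(.500,-.233),.055,.018,v)[0] for v in (125,150,165)],proj(f,[.5,-.233,.018]).round(0),proj(f,[.387,-.331,.009]).round(0))
E
python3 meas.py
```

```text
rel t 23.8 tcp [ 0.5183 -0.3442  0.1988] op 0.549 gf 0.0 F [ 0.5 -0.2 -0.1] j7 0.82
 t 25.0 tcp [ 0.431  -0.2699  0.2601] op 1.004 gf 0.0 F [ 0.4 -0.4 -0.1] j7 0.38
wC tray ([array([ 380.8, -326.5]), array([ 93.5, 105.2]), np.float64(77.9)], np.int64(1218)) timer [[array([ 500.6, -230.9]), array([ 78. , 108.8]), np.float64(64.2)], [array([ 501.3, -231.2]), array([63.2, 63.3]), np.float64(83.5)], [array([ 501.4, -231.3]), array([62.2, 62.4]), np.float64(83.3)]] [[368. 100.]] [[337. 202.]]
w3 tray ([array([ 387.8, -328.8]), array([94.5, 95.5]), np.float64(77.6)], np.int64(1909)) timer [[array([ 488.3, -240.4]), array([89.5, 90.2]), np.float64(77.6)], [array([ 487.2, -240.5]), array([87.2, 87.8]), np.float64(78.6)], [array([ 488.9, -228.1]), array([56.8, 83.7]), np.float64(82.4)]] [[282.  80.]] [[216. 183.]]
w5 tray ([array([ 387.3, -327.8]), array([94. , 92.5]), np.float64(77.9)], np.int64(1282)) timer [[array([ 500. , -232.5]), array([ 81. , 108.8]), np.float64(63.4)], [array([ 501.5, -231.1]), array([63.1, 64. ]), np.float64(83.5)], [array([ 501.5, -231.2]), array([62.4, 62.9]), np.float64(83.4)]] [[355. 115.]] [[316. 220.]]
scene0 tray ([array([ 374.5, -327.6]), array([ 96. , 117.3]), np.float64(78.1)], np.int64(459)) timer [[array([ 498.1, -239.5]), array([ 89.1, 108.8]), np.float64(71.4)], [array([ 497.4, -239.3]), array([76.8, 84.3]), np.float64(83.2)], [array([ 498. , -235.3]), array([68.8, 66.9]), np.float64(84.5)]] [[400. 257.]] [[399. 307.]]
```

View pics/w5.png

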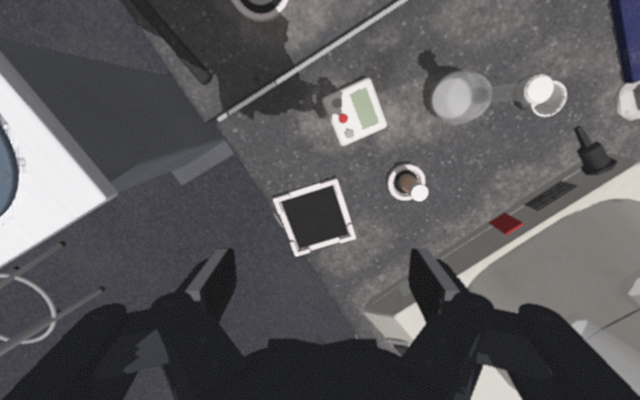

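The vial stands in its tray at (408,183), and the timer (358,112) and timer tray (315,217) are clear. I check heights with two views, then grasp the timer, using light contact with the table to find the fingertip level.

```bash
python3 - <<'E'
from act import *
f=load("w5.npz"); s=load("scene0.npz"); t=load("top0.npz")
def red(f,c,w=14):
    h,S,v=cv2.split(cv2.cvtColor(f["image"],cv2.COLOR_RGB2HSV)); m=(((h<10)|(h>170))&(S>110)&(v>90)); x,y=map(int,c); w0=np.zeros_like(m); w0[y-w:y+w,x-w:x+w]=1
    ys,xs=np.nonzero(m&w0); return np.array([xs.mean(),ys.mean()])
us=[red(f,(343,118)),red(s,(396,259)),red(t,(415,202))]; print("button",us,tri([f,s,t],us),tri([f,s],us[:2]))
# tray: centre of dark recess in each view
def dark(f,c,w):
    g=cv2.cvtColor(f["image"],cv2.COLOR_RGB2GRAY); x,y=c; m=np.zeros_like(g); m[y-w:y+w,x-w:x+w]=(g[y-w:y+w,x-w:x+w]<48)
    n,l,q,cc=cv2.connectedComponentsWithStats(m); i=l[y,x]; return cc[i],q[i,4]
a,b=dark(f,(316,218),35),dark(s,(399,308),25); print("tray floor",a,b,tri([f,s],[a[0],b[0]]))
bx,by=0.5015,-0.2312
robot.grip(0.93); go(bx,by,0.12,1.456); down(bx,by,0.03,0.15,15)
print(down(bx,by,-0.003,0.03,5)); st("contact")
E
```

```text
button [array([342.82352941, 117.94117647]), array([395.5, 258. ]), array([414.5, 202.5])] (array([ 0.4852596 , -0.22866269,  0.01938641]), np.float64(0.0010731025643828918)) (array([ 0.48578877, -0.22885505,  0.01939355]), np.float64(4.940759965338031e-05))
tray floor (array([316., 218.]), np.int32(1)) (array([319.49452503, 199.49316947]), np.int32(255983)) (array([ 0.37610744, -0.19476648,  0.26324079]), np.float64(0.08385367207188783))
True
contact t 27.6 tcp [ 0.5013 -0.2311 -0.0007] op 0.931 gf 2.8 F [-0.6  0.9  6.5] j7 0.92
```

```bash
python3 - <<'E'
from act import *
bx,by=0.5015,-0.2312
down(bx,by,0.0045,0.05); robot.grip(0.0,strength=40); st("grip")
down(bx,by,0.10,0.1); st("lift"); 
tx,ty=0.3875,-0.328
go(tx,ty,0.12,1.361); snap("w6"); f=robot.grab_frame("scene"); np.savez("s1.npz",**f); cv2.imwrite("pics/s1c.png",cv2.resize(f["image"][180:360,300:500,::-1],None,fx=3,fy=3)); st("over")
E
```

```text
grip t 28.1 tcp [ 0.5016 -0.2312  0.0046] op 0.74 gf 44.3 F [0.3 0.2 2.5] j7 0.92
lift t 29.2 tcp [ 0.5011 -0.2309  0.0994] op 0.74 gf 43.9 F [-0.1 -0.6 -0.1] j7 0.8
over t 30.0 tcp [ 0.3883 -0.3273  0.1196] op 0.743 gf 43.9 F [ 0.  -0.2 -0.6] j7 0.95
```

View pics/w6.png

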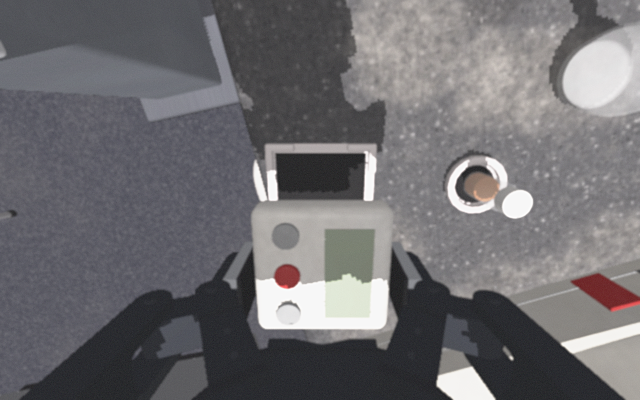

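The timer is held squarely with corners (254,203), (390,203), (388,328) and (260,328), parallel to its tray, whose far corners are at (265,146) and (377,146). I check the offset in the hand and lower it.

```bash
python3 - <<'E'
from act import *
f=load("w6.npz")
P=onplane(f,[(254,203),(390,203),(388,328),(260,328)],0.131)[:,:2]*1000; print(P.round(0),P.mean(0).round(1),np.linalg.norm(P-np.roll(P,1,0),axis=1).round(0))
Q=onplane(f,[(265,146),(377,146)],0.009)[:,:2]*1000; print(Q.round(0),np.linalg.norm(Q[1]-Q[0]).round(0))
# tray centre = mid of far edge minus 46 mm along tool x
m=Q.mean(0); e=(Q[1]-Q[0])/np.linalg.norm(Q[1]-Q[0]); n=np.array([-e[1],e[0]]); print("tray centre",(m-46*n).round(1),np.degrees(np.arctan2(e[1],e[0])).round(1))
E
```

```text
[[ 367. -288.]
 [ 424. -301.]
 [ 413. -364.]
 [ 352. -351.]] [ 388.9 -326.2] [65. 58. 65. 63.]
[[ 352. -275.]
 [ 441. -295.]] 91.0
tray centre [ 386.8 -330.1] -12.1
```

```bash
python3 - <<'E'
from act import *
tx,ty=0.387,-0.329
down(tx,ty,0.025,0.15); print(down(tx,ty,0.005,0.03,5)); st("down")
robot.grip(0.87); p=robot.sense()["tcp_pos"]; down(p[0],p[1],0.1,0.15); st("rel")
go(0.42,-0.25,0.26,1.2); f=snap("w7")
from meas import allrect
print(allrect(f,(.387,-.329),.072,.009,185), proj(f,[.387,-.329,.02]))
go(0.395,0.235,0.26,1.6); f=snap("w8"); st()
u=proj(f,[.380,.255,.012])[0]; r=seg(f,u,"key",60); print(u,r[1],r[2]); P=onplane(f,r[0],.012)[:,:2]*1000; print(cv2.minAreaRect(P.astype(np.float32)))
print("tray",allrect(f,(.486,.162),.075,.009))
a=load("pics/../w7.npz")["image"]; cv2.imwrite("pics/w78.png",np.hstack([cv2.resize(x["image"][:,:,::-1],None,fx=.625,fy=.625) for x in (load("w7.npz"),f)]))
E
```

```text
True
down t 31.3 tcp [ 0.3872 -0.3289  0.0085] op 0.736 gf 44.9 F [-1.3  0.3  5.3] j7 1.13
rel t 32.4 tcp [ 0.3866 -0.3277  0.0994] op 0.874 gf 0.0 F [0.6 0.5 0.2] j7 0.98
([array([ 381.9, -326.2]), array([ 92.9, 102.6]), np.float64(77.9)], np.int64(2441)) [[320.37883094 230.88813612]]
 t 35.0 tcp [0.3957 0.2338 0.26  ] op 0.868 gf 0.0 F [ 0.2 -0.5 -0.3] j7 -0.5
[309.34298585 150.38313922] [307.81368103 155.2670068 ] 882.0
((379.5010986328125, 238.81851196289062), (93.1512222290039, 29.210002899169922), 82.6197738647461)
tray ([array([485.9, 162.6]), array([122.,  53.]), np.float64(76.8)], np.int64(1293))
```

View pics/w78.png

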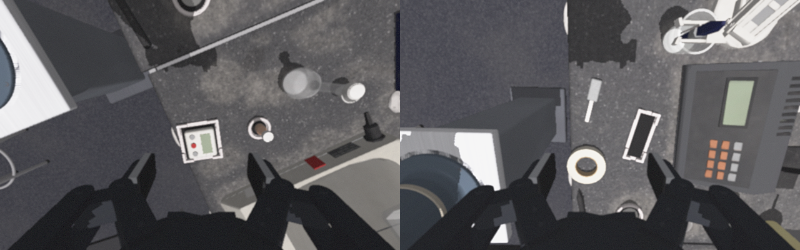

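The left half shows the timer seated in its tray at (198,143). The right half shows the key (593,100) and its tray (642,135). I refine the key handle, then grip it.

```bash
python3 - <<'E'
from act import *
cs=[];fs=[]
for n,u,k in (("wA",(297,165),"key"),("w8",(309,150),"key")):
    f=load(n+".npz"); m=np.zeros((400,640),np.uint8); c,_,_=seg(f,u,k,60); cv2.drawContours(m,[c.astype(np.int32).reshape(-1,1,2)],-1,1,-1)
    P=onplane(f,np.argwhere(m)[:,::-1],.012)[:,:2]*1000; cen=P.mean(0); w,v=np.linalg.eigh(np.cov((P-cen).T)); d=v[:,1]*np.sign(v[1,1])
    q=(P-cen)@d; x=(P-cen)@np.array([d[1],-d[0]])
    print(n,"axis",np.degrees(np.arctan2(d[1],d[0])).round(1),"ends",(cen+d*q.min()).round(),(cen+d*q.max()).round(),"widths",[(int(a),round(np.ptp(x[(q>=a)&(q<a+8)]),0),round(x[(q>=a)&(q<a+8)].mean(),1)) for a in np.arange(q.min(),q.max(),8)])
    M=np.argwhere(m)[:,::-1].mean(0); cs.append(M);fs.append(f)
print(tri(fs,cs))
f=fs[1]; cv2.imwrite("pics/keyc.png",cv2.resize(f["image"][110:220,260:440,::-1],None,fx=4,fy=4,interpolation=cv2.INTER_CUBIC))
E
```

```text
wA axis 76.8 ends [365. 195.] [386. 284.] widths [(-54, np.float64(15.0), np.float64(0.7)), (-46, np.float64(10.0), np.float64(-0.2)), (-38, np.float64(10.0), np.float64(-0.2)), (-30, np.float64(10.0), np.float64(-0.1)), (-22, np.float64(9.0), np.float64(-0.2)), (-14, np.float64(13.0), np.float64(-0.6)), (-6, np.float64(21.0), np.float64(0.2)), (1, np.float64(22.0), np.float64(-0.0)), (9, np.float64(22.0), np.float64(-0.3)), (17, np.float64(21.0), np.float64(0.2)), (25, np.float64(21.0), np.float64(0.1)), (33, np.float64(21.0), np.float64(0.4))]
w8 axis 77.6 ends [366. 194.] [386. 285.] widths [(-55, np.float64(17.0), np.float64(1.6)), (-47, np.float64(11.0), np.float64(-0.8)), (-39, np.float64(11.0), np.float64(-0.5)), (-31, np.float64(11.0), np.float64(-0.5)), (-23, np.float64(11.0), np.float64(-0.4)), (-15, np.float64(13.0), np.float64(-0.2)), (-7, np.float64(22.0), np.float64(-0.3)), (0, np.float64(23.0), np.float64(-0.4)), (8, np.float64(28.0), np.float64(1.0)), (16, np.float64(25.0), np.float64(-0.5)), (24, np.float64(23.0), np.float64(0.0)), (32, np.float64(22.0), np.float64(0.5))]
(array([0.37790317, 0.24764036, 0.01005845]), np.float64(0.00013631642892849191))
```

View pics/keyc.png

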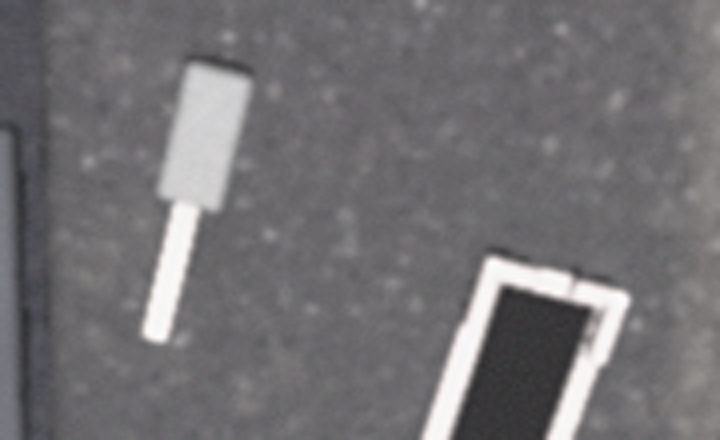

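The crop confirms a grey handle at about (205,135) above the pale blade, axis 77°, handle height about 10 mm. Its grip point is (379, 255). Now pick it up.

```bash
python3 - <<'E'
from act import *
kx,ky,yaw=0.3794,0.2552,1.347
robot.grip(0.5); go(kx,ky,0.12,yaw); down(kx,ky,0.03,0.15,15)
print(down(kx,ky,0.0,0.03,5)); z=st("contact")["tcp_pos"][2]
down(kx,ky,z+0.0045,0.05); robot.grip(0.0,strength=50); g=st("grip")["tcp_pos"][2]
down(kx,ky,0.14,0.1); st("lift")
tx,ty=0.4895,0.178
go(tx,ty,0.12,1.342); f=snap("w9"); st("over"); print("dz",g)
E
```

```text
True
contact t 37.5 tcp [0.3794 0.2552 0.0092] op 0.498 gf 4.0 F [-1.7 -0.9  8.1] j7 -0.36
grip t 38.0 tcp [0.3793 0.2552 0.0137] op 0.239 gf 49.2 F [ 0.1 -0.   3.8] j7 -0.37
lift t 39.5 tcp [0.3791 0.2549 0.1395] op 0.239 gf 48.9 F [ 0.7  0.5 -0.2] j7 -0.6
over t 40.1 tcp [0.4889 0.1782 0.1194] op 0.241 gf 48.9 F [-0.8 -1.1 -0.3] j7 -0.26
dz 0.013745114109916981
```

View pics/w9.png

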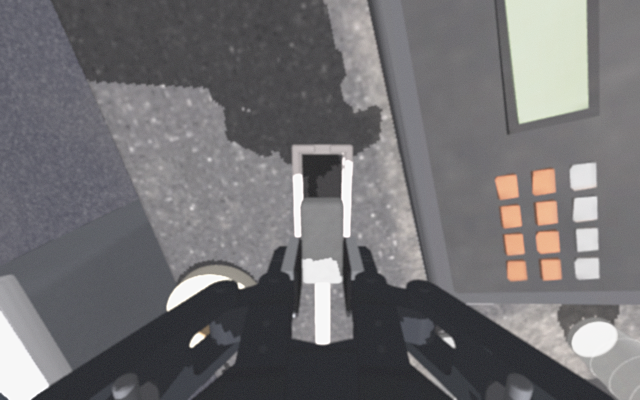

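The key is level and lined up with its tray: handle end at (323,200), tray far edge at (322,146). I check the offset along the axis and lower it.

```bash
python3 - <<'E'
from act import *
f=load("w9.npz"); d=np.array([np.cos(1.342),np.sin(1.342)]); n=np.array([d[1],-d[0]])
e=onplane(f,[(323,200)],.1187)[0,:2]; r=onplane(f,[(292,146),(353,146)],.009)[:,:2].mean(0)
tc=r-.060*d; kc=e-.046*d; tcp=np.array([.4889,.1782])
print("tray c",tc.round(4),"key c",kc.round(4),"diff along/across mm",((tc-kc)@d*1000).round(1),((tc-kc)@n*1000).round(1))
tc=(tc+np.array([.486,.1625]))/2; D=tc-kc; 
if np.hypot(*D)<.008:
    x,y=tcp+D; print("target",x,y)
    down(x,y,0.035,0.12); print(down(x,y,0.012,0.03,5)); st("down")
E
```

```text
tray c [0.4872 0.1614] key c [0.4878 0.1636] diff along/across mm -2.3 -0.1
target 0.48772582555934446 0.17654056076957372
True
down t 41.6 tcp [0.4876 0.1766 0.0167] op 0.241 gf 49.7 F [-1.1 -0.2  5.8] j7 -0.12
```

Contact came at +3 mm, so the key is on the tray floor. Release, back off and check everything.

```bash
python3 - <<'E'
from act import *
robot.grip(0.42); p=robot.sense()["tcp_pos"]; down(p[0],p[1],0.15,0.12); st("rel")
go(0.42,0.20,0.28,2.0); snap("w10"); go(0.30,0.50,0.28,2.6); st()
f=robot.grab_frame("top"); np.savez("top1.npz",**f); g=robot.grab_frame("scene")
a=cv2.resize(f["image"][140:270,190:480,::-1],(780,350),interpolation=cv2.INTER_CUBIC)
b=cv2.resize(load("w10.npz")["image"][150:330,200:440,::-1],(330,248)); c=cv2.resize(g["image"][140:340,200:460,::-1],(322,248))
bc=np.hstack([b,c,np.zeros((248,128,3),np.uint8)]); cv2.imwrite("pics/fin.png",np.vstack([a,bc]))
E
```

```text
rel t 43.1 tcp [0.4864 0.1764 0.1493] op 0.418 gf 0.0 F [-0.8  0.4  0. ] j7 -0.3
 t 45.0 tcp [0.3021 0.498  0.2803] op 0.419 gf 0.0 F [ 1.7 -0.1  0.7] j7 0.07
```

View pics/fin.png

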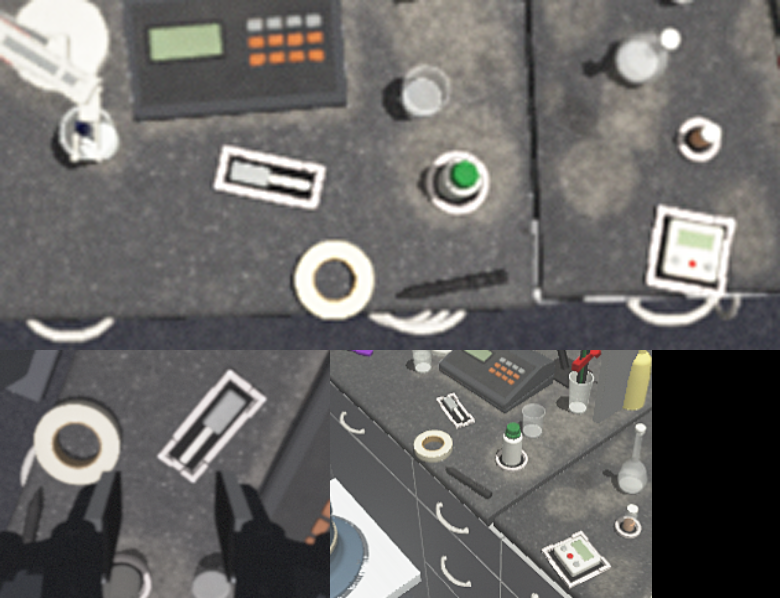

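All four items sit inside their trays: key (270,178), bottle (460,178), vial (700,137) and timer (692,250). The flask and beaker are still standing.

```bash
python3 -c "
from plant import robot
print(robot.close_job())"
```

```text
the job is handed in; nothing more can be done
None
```

The bottle, vial, timer and key are each released in their matching trays, the flask and beaker are still standing, and the job was handed in at about 45 s of the 104 s limit.

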